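Pin a stool-frame joint with a drawbore pin

TASK

The stool leg is clamped in the jig with the rail's tenon only part way into it. Take hold of the rail and push it home until its shoulder meets the leg, then take the drawbore pin with the square handle out of the tool block and push it straight down through the hole in the leg and tenon until its collar sits on the leg, so that it draws the joint up tight, and leave it standing there. Push by feel and do not force it, or the wood splits, and leave everything else where it is.

Things in the scene. Friction and masses are not known exactly. Their poses are not given: they have to be found in the camera images.
- stop_mark (a point): Point of the jig where the pin hole would be if the leg lay hard against the jig's +y cleat: 56 mm above the bench, the height of the leg's upper face. The leg was laid in loosely by hand and clamped: it and its hole lie 2 to 26 mm from here towards -y (none along x), by an amount that is not tracked: look or feel for it. z up; x along the leg, away from its head end; the rail enters from -y.
- jig: Plywood jig, 12 mm thick, fixed; origin on the bench under stop_mark, axes alike. In it is clamped the brown stool leg, 44 mm square, whose 11 mm pin hole is 18 mm from its -y face, 26 mm from its +y face, 50 mm from its head end, and goes down through upper cheek, tenon and lower cheek, each 15 mm thick, then open space. The steel toggle clamp, 120 mm high, is 105 mm from the hole towards +x.
- rail_line (a point): A good place to take hold of the brown wooden rail: point of the jig in the middle of the rail's section, 34 mm above the bench, 150 mm along -y from stop_mark; axes alike. The rail runs along y through here: 260 mm long between shoulders, 50 mm wide (x), 26 mm thick, its long edges free; below is only a 40 mm wide strip. It slides only along y; its position along y is not tracked.
- rail (a joint): Gap between the rail's shoulder and the leg in m: 0 is home, where it stops dead; it starts 10 to 20 mm open. Pushing it in (towards +y of the jig) takes 2 to 10 N. Let go at home, it springs back about 1.5 mm, and the 11.5 mm hole in its tenon is bored 0.6 mm nearer the shoulder than the leg's: the pin draws that in. Left 3 mm open, the pin's nose hits solid tenon.
- pin_handle (a point): Centre of the drawbore pin's square wooden handle, 22 x 22 mm, 56 mm tall, flats facing x and y of this frame, z up along the pin. On the same axis below it: a steel collar 20 mm wide, 4 mm thick (underside 32 mm below this point), then a steel shaft 10 mm wide, 54 mm long, its last 14 mm tapering to a 6 mm nose (86 mm below this point). 70 g; at the start it stands in the tool block.
- pin_collar (a point): Point on the pin's axis at the underside of its collar, the face that must come to sit on the leg; axes as pin_handle. Pushing the pin in takes 4 to 15 N once its nose meets the tenon, 15 mm deep, until the collar stops it at 54 mm. More than 60 N between pin and wood, down and sideways together, splits the wood.
- pinblock: Wooden tool block, 170 x 44 mm and 60 mm high, fixed on the bench; origin at the middle of its underside, x along its length. Three 13 mm holes, 55 mm apart along x, hold the pin and two other tools, in any order; each tool hangs by its collar on the block's top.
- awl_handle (a point): Awl with a round bulb-shaped pale wooden handle in the tool block; point at the middle of the handle, 90 mm above the bench. To be left alone.
- driver_handle (a point): Screwdriver with a round black handle in the tool block, 143 mm above the bench at its top; point 106 mm above the bench. To be left alone.
- jar_mid (a point): White glue jar with a black lid, 68 mm wide, 75 mm high; point at its centre. To be left alone.
- mallet_head (a point): Centre of the head of a wooden mallet that lies on the bench; head 85 x 130 x 60 mm, whole length 300 mm. To be left alone.
Mind the look-alikes: they are no part of the job. What is shaped like the part that bears pin_handle but purple or red is not meant.

How it is judged:
On the way, in this order (a step that is already met when the one before it is completed fails the run):
1. the rail is pushed home: gap under 2 mm (value of joint rail below 0.002 m), for 0.1 s.
2. the pin, held in the fingers, is in leg and tenon: its collar 5 to 35 mm above the leg (z of pin_collar in the frame of jig between 0.061 and 0.091 m and y of pin_collar in the frame of jig between -0.03 and 0.002 m and x of pin_collar in the frame of jig between -0.004 and 0.004 m and contact force between the fingers and pin above 2 N), for 0.05 s.
At the end, for the whole second after the job is handed in: The pin stands in the hole, let go and at rest, within 4 degrees of upright, with its collar within 2 mm of the leg's upper face (in the line of the hole, x within 3 mm of the jig's), and the rail's shoulder is within 2 mm of the leg (z of pin_collar in the frame of jig between 0.053 and 0.058 m and y of pin_collar in the frame of jig between -0.03 and 0.002 m and x of pin_collar in the frame of jig between -0.003 and 0.003 m and value of joint rail below 0.002 m and angle between pin_collar's own z axis and vertical below 0.07 rad and linear speed of pin below 0.01 m/s); the robot touches nothing.
It fails at once if the pin presses on the wood of the joint with more than 60 N (contact force between pin and jig above 60 N).
It fails at once if another thing is moved more than 25 mm (distance of any of awl_handle, driver_handle, jar_mid, mallet_head from where it was at the start of the episode above 0.025 m).
It also fails if it takes over 72 s, if anything falls off the work surface, if the arm or the gripper's body presses on something with over 40 N, if the wrist force passes 120 N, or if a joint passes its speed limit or range.

ROBOT

A 6-joint arm with a two-finger parallel gripper is mounted at the origin on the work surface. World frame = base frame: x ahead of the robot, y to its left, z up, the work surface at z = 0. Lengths are in m, angles in rad, forces in N, time in s.
With the tool pointing down it reaches from about 0.35 to 0.725 m from the base axis. Payload 4.3 kg.
Tool frame: the origin (TCP) lies midway between the tips of the shut fingers; the grasp point (between the pads) lies 19 mm behind it; z points along the fingers, x is the direction in which the jaws open and shut, and the axes are right-handed (so a half turn about z gives the same grasp; the last joint's range is limited). The gripper opens to 85 mm and grips with 20 to 120 N. Pads are 22 mm wide; open, the fingers measure 114 mm over their backs; the gripper's body (76 mm by 85 mm) begins 54 mm behind the grasp point. The pads swing forward as they close: fully open they stand 13 mm farther back than shut.
Start: joints at [1.058, 0.377, 0.081, 1.274, 0, 1.46], TCP at [0.225, 0.529, 0.231] pointing down, gripper open.
Joint ranges: [-2.72, 2.72], [-0.84, 1.66], [-1.02, 1.22], [-1.77, 2.12], [-1.37, 1.28], [-3.14, 3.14]. Speed limits (rad/s): [2.57, 2.57, 3.14, 3.14, 3.14, 3.14].

INTERFACE

Orientations are given as a unit quaternion [w, x, y, z].
In Python, from bench import ctrl gives the robot as it stands. The module is installed in compiled form; this text tells all that it offers.
- The arm moves only by the tool carry_out, never from a script. Its argument "deltas" is a list of rows, each a list of 7 numbers: the turn, a rotation vector about the tool's x, y, z in degrees, then the shift along the tool's x, y, z in m, then the gripper command: -1 is fully open, 1 is shut, values between are in proportion. In form: [[rx, ry, rz, tx, ty, tz, gripper], ...]. A call has 1 to 5 rows; each row shifts and turns the pose as measured when the row begins, along the tool's axes as they then stand; what a row does not reach is not made up. A row lasts 1/10 s, in which the tool goes at most 50 mm and 8.59 degrees, less where a joint would pass 70% of its speed; a pose out of reach is approached as far as the arm can. A call with a gripper value outside its range is refused whole. The fingers move at their own pace and stop on an object; "squeeze" is the grip in N (left out, the last holds). Time passes only in rows, so rows that do not move let the fingers close. It gives the time, the measured TCP pose, the force and the opening at its end, in the units of the state.
- ctrl.sense(): the state, without advancing time (a new reading comes with each control period).
- ctrl.camera(name): name is "side" or "top"; returns (picture, depth): 400x640x3 uint8, blue, green, red; 400x640 float32, m along the optical axis (not along the pixel's ray), 0 where there is no reading.
- ctrl.calibration(name): a dict with "fov_y" (degrees; the focal length in pixels is half the picture's height over the tangent of half this angle, whatever the lens; pixels are square), "cx", "cy" (the principal point, pixels), "T" (4x4, takes a point from camera to world coordinates). Camera axes: x right, y down, z forward; pixel columns grow to the right and rows downward; lengths in m; the calibration is good to about 2 mm. A picture is of the moment at which its call begins. calibration takes no time and is no camera call.
- ctrl.hand_in(): hands the job in, once; it reports no verdict.
Trained networks look in the newest picture that a camera, given by its name, has taken for a name from the list of things; names that differ only in an ending like _2 or _b are one class to them, and where a whole thing is asked for, a point or a joint stands for the part that bears it (a point fixed in the world has none). Each returns a list of dicts, best first, with "score" (0 to 1); they miss things now and then, are a little off and sometimes report something else, mostly with a low value. They report only what shows in the picture. A call takes as long as a camera call. They do not tell look-alikes from the thing itself.
- ctrl.look_for(camera, query): "at" ([x, y, z] in m, in world coordinates, good to about 4 mm: the middle of the surface that is visible of it).
The state is a dict: "clock": time; "joints": joint angles; "qvel": joint speeds; "joint_efforts": joint torques, N m; "position": TCP position; "eef_rot": TCP orientation; "wrist_force": force on the tool from outside, world axes, zero at the start; "wrist_torque": the same for the moment, N m; "opening": finger opening in m.
Only numpy, scipy, OpenCV 4.12 (cv2) and the standard library are available. Lean on these libraries where they do the work, as an engineer would, in place of code of your own. Each camera call takes 0.05 s, during which the arm holds its last target. There are 200 camera calls.

## Working session

There is one attempt and no reset: what is moved stays moved. The work goes in short steps, Python scripts to look and compute and a tool call to move; the robot and the scene stay as the last step left them, time stands still between calls to the robot, and variables do not carry over. Pictures are saved under pics/ and viewed, about 8 in all and at most 12, crops included, and the job is handed in when it is done.

Besides the shell and the picture viewer there is one more tool, called after ">>>" as name(argument=value, ...) on one line, values as JSON. carry_out: Moves the arm, as the interface text tells. Its arguments: {"type":"object","properties":{"deltas":{"type":"array"},"squeeze":{"type":"number"}},"required":["deltas"]}

```bash
mkdir -p pics; cat > h.py <<'E'
from bench import ctrl
import numpy as np, cv2
def cam(n):
    im,d=ctrl.camera(n); c=ctrl.calibration(n); return im,d,c
def pts(d,c):
    f=d.shape[0]/2/np.tan(np.radians(c["fov_y"])/2)
    v,u=np.mgrid[:d.shape[0],:d.shape[1]]
    P=np.stack([(u-c["cx"])/f*d,(v-c["cy"])/f*d,d,np.ones_like(d)],-1)
    return (P@np.array(c["T"]).T)[...,:3]
E
python3 - <<'E'
from h import *
s=ctrl.sense(); print(s)
for n in("side","top"):
    im,d,c=cam(n); cv2.imwrite(f"pics/{n}0.png",im); np.save(f"{n}0.npy",pts(d,c)); print(n,c)
    for q in("pin_handle","rail","jig","pinblock","awl_handle","driver_handle","jar_mid","mallet_head"):
        print(q,[(np.round(r["at"],3).tolist(),round(r["score"],2)) for r in ctrl.look_for(n,q)][:4])
E
```

```text
{'clock': 0.0, 'joints': array([ 1.05768043e+00,  3.78080484e-01,  7.96375037e-02,  1.27437615e+00,
       -1.80159973e-05,  1.46050080e+00]), 'qvel': array([-0.00193409,  0.0003712 ,  0.00017221, -0.0003524 ,  0.00085206,
        0.00048068]), 'joint_efforts': array([-6.74404873e-04, -4.63604629e+01,  2.69875896e+01,  2.08656234e-02,
       -3.89491979e-04, -7.40952515e-06]), 'position': array([0.22508879, 0.52841537, 0.2303554 ]), 'eef_rot': array([ 4.69392129e-04,  8.34270067e-01,  5.51355088e-01, -8.95926144e-04]), 'wrist_force': array([-0.09216175, -0.07449897,  0.06366277]), 'wrist_torque': array([0.01004738, 0.0310077 , 0.05246902]), 'opening': 0.0853844646944755}
side {'fov_y': 56.10182601572457, 'cx': 316.5576588552009, 'cy': 200.9922390045804, 'T': array([[-0.73436151, -0.51980006,  0.43648718,  0.1217747 ],
       [-0.67875459,  0.56457445, -0.46962527,  0.42402489],
       [-0.00231826, -0.6411424 , -0.76741843,  0.74063621],
       [ 0.        ,  0.        ,  0.        ,  1.        ]])}
pin_handle [([0.358, 0.16, 0.095], 0.76), ([0.314, 0.26, 0.107], 0.68), ([0.43, 0.328
[... 507 characters left out ...]
8273, 'cy': 202.1252329466914, 'T': array([[-0.00188426, -0.98143297,  0.19179618,  0.29434163],
       [-0.99999485,  0.00234739,  0.00218748,  0.01913256],
       [-0.00259709, -0.19179108, -0.98143234,  1.09041423],
       [ 0.        ,  0.        ,  0.        ,  1.        ]])}
pin_handle [([0.43, 0.328, 0.114], 0.64), ([0.402, 0.24, 0.12], 0.5), ([0.353, 0.156, 0.112], 0.49)]
rail [([0.517, -0.152, 0.045], 0.79)]
jig [([0.59, -0.011, 0.039], 0.8)]
pinblock [([0.447, 0.235, 0.057], 0.92)]
awl_handle [([0.454, 0.242, 0.108], 0.46)]
driver_handle [([0.505, 0.25, 0.142], 0.62)]
jar_mid [([0.603, 0.232, 0.074], 0.63)]
mallet_head [([0.402, 0.242, 0.119], 0.73), ([0.318, -0.297, 0.058], 0.62)]
```

View pics/top0.png

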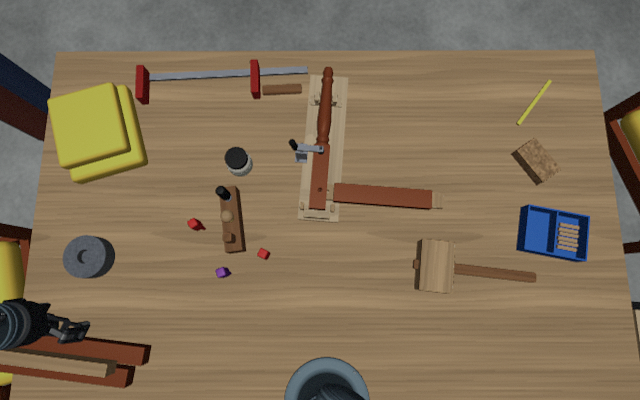

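View pics/side0.png

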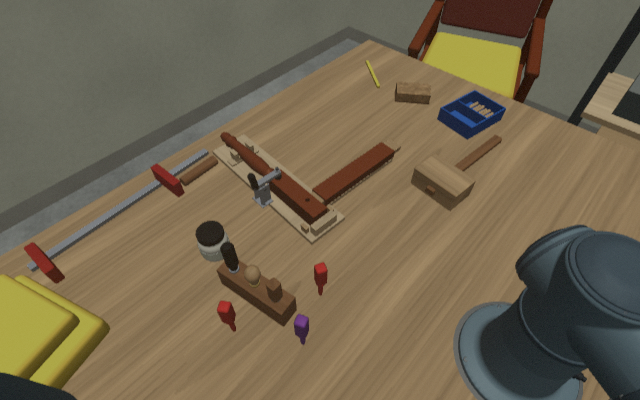

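```bash
python3 - <<'E'
from h import *
t=cv2.imread("pics/top0.png"); s=cv2.imread("pics/side0.png")
a=cv2.resize(t[140:225,290:350],None,fx=7,fy=7,interpolation=cv2.INTER_CUBIC)[:595]
b=cv2.resize(t[180:260,210:260],None,fx=3.7,fy=3.7)[:297]
c=cv2.resize(s[235:325,215:300],None,fx=3.3,fy=3.3)[:297]
o=np.zeros((600,800,3),np.uint8); o[:595,:420]=a; o[:b.shape[0],425:425+b.shape[1]]=b; o[300:300+c.shape[0],425:425+c.shape[1]]=c
cv2.imwrite("pics/crop1.png",o)
P=np.load("top0.npy"); Z=P[...,2]
# rail top: z 0.04-0.052 in region
m=np.zeros(Z.shape,bool); m[180:212,335:432]=1; m&=(Z>.041)&(Z<.053)
q=P[m]; print("rail",len(q),cv2.minAreaRect((q[:,:2]*1000).astype(np.float32)), np.median(q[:,2]))
m=np.zeros(Z.shape,bool); m[150:210,305:335]=1; m&=(Z>.052)&(Z<.062)
q=P[m]; print("leg",len(q),cv2.minAreaRect((q[:,:2]*1000).astype(np.float32)),np.median(q[:,2]))
# leg edges per row
for r in range(155,212,5):
    k=np.where(m[r])[0]
    if len(k): print(r,k.min(),k.max(),P[r,k.min()].round(4),P[r,k.max()].round(4))
m=np.zeros(Z.shape,bool); m[180:255,212:250]=1; mm=m&(Z>.055)&(Z<.065)
q=P[mm]; print("block",len(q),cv2.minAreaRect((q[:,:2]*1000).astype(np.float32)))
m2=np.zeros(Z.shape,bool); m2[225:250,215:245]=1; m2&=(Z>.113)&(Z<.13)
q=P[m2]; print("pin",len(q),cv2.minAreaRect((q[:,:2]*1000).astype(np.float32)),q.mean(0))
E
```

```text
rail 1786 ((516.01904296875, -152.7952880859375), (256.037841796875, 50.922279357910156), 85.26412200927734) 0.04534668287029198
leg 824 ((561.3162231445312, 25.91212272644043), (63.56719207763672, 161.17306518554688), 85.3531723022461) 0.05448873191396297
155 305 328 [0.6257 0.0526 0.0522] [ 0.6252 -0.0089  0.0533]
160 312 328 [0.6112 0.0338 0.0542] [ 0.6111 -0.0088  0.0541]
165 312 328 [0.5968 0.0338 0.0559] [ 0.5965 -0.0086  0.0569]
170 312 327 [0.5839 0.0338 0.053 ] [ 0.5829 -0.0059  0.0564]
175 311 327 [0.5695 0.0364 0.0559] [ 0.5693 -0.0058  0.0563]
180 311 326 [0.5563 0.0364 0.0541] [ 0.5562 -0.0031  0.0544]
185 311 326 [0.5433 0.0365 0.0521] [ 0.5426 -0.003   0.0547]
190 310 325 [0.5289 0.039  0.0558] [ 5.291e-01 -3.000e-04  5.450e-02]
195 309 325 [0.516  0.0416 0.0538] [ 5.159e-01 -3.000e-04  5.380e-02]
200 310 325 [0.5025 0.039  0.0543] [ 5.019e-01 -1.000e-04  5.690e-02]
205 309 325 [0.4893 0.0416 0.0539] [ 4.894e-01 -1.000e-04  5.310e-02]
block 720 ((454.1002502441406, 246.12240600585938), (170.2134246826172, 44.70706558227539), 7.893600940704346)
pin 82 ((399.5637512207031, 239.49122619628906), (19.57615852355957, 22.22572135925293), 1.2713052034378052) [0.39939993 0.23880908 0.11773558]
```

View pics/crop1.png

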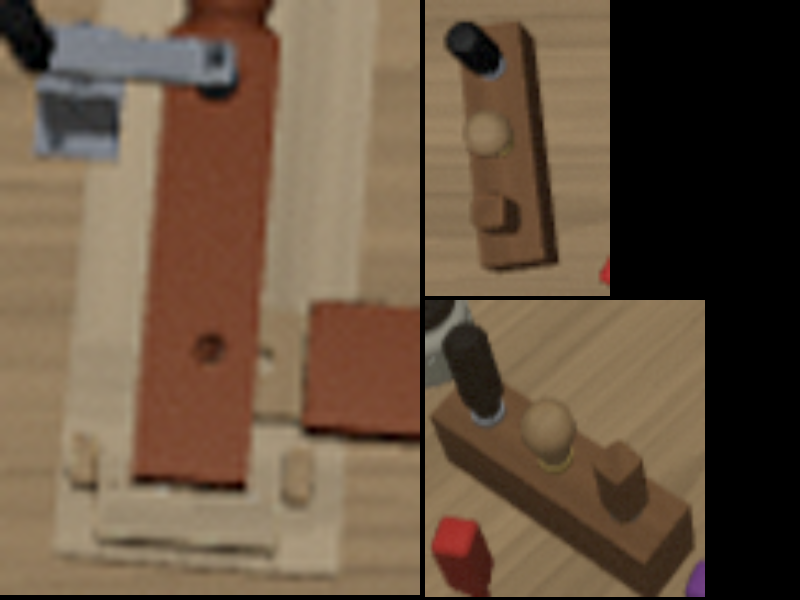

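```bash
cat >> h.py <<'E'
from scipy.spatial.transform import Rotation as R
def down(yaw): # tool x at yaw deg, z down
    return R.from_euler('z',yaw,degrees=True)*R.from_euler('x',180,degrees=True)
def plan(xyz,yaw,g,n=None,step=.045):
    s=ctrl.sense(); p=np.array(s["position"]); q=R.from_quat(np.roll(s["eef_rot"],-1))
    T=down(yaw); rv=(q.inv()*T).as_rotvec(degrees=True); d=np.array(xyz)-p
    n=n or max(1,int(np.ceil(max(np.linalg.norm(d)/step,np.linalg.norm(rv)/8))))
    for i in range(n):
        c=q*R.from_rotvec(rv*i/n,degrees=True)
        print(np.r_[(rv/n).round(2),c.inv().apply(d/n).round(4),g].tolist(),end=",")
        if i%5==4: print()
    print(); stat(s)
def stat(s=None):
    s=s or ctrl.sense(); q=R.from_quat(np.roll(s["eef_rot"],-1)); M=q.as_matrix()
    print("t",round(s["clock"],2),"p",np.round(s["position"],4),"yaw",np.degrees(np.arctan2(M[1,0],M[0,0])).round(1),"z",M[:,2].round(3),"F",np.round(s["wrist_force"],1),"T",np.round(s["wrist_torque"],2),"open",round(s["opening"],4),"j6",round(s["joints"][5],2))
def ray(n,u,v,z):
    c=ctrl.calibration(n); f=200/np.tan(np.radians(c["fov_y"])/2); T=np.array(c["T"])
    r=T[:3,:3]@[(u-c["cx"])/f,(v-c["cy"])/f,1]; o=T[:3,3]; return o+r*(z-o[2])/r[2]
E
python3 - <<'E'
from h import *
print("hole",ray("top",319.4,189.1,.056))
g=cv2.imread("pics/top0.png")[183:196,312:327].sum(2); print(g)
s=cv2.imread("pics/side0.png")[192:208,298:316].sum(2); print(s)
plan([.516,-.152,.16],-4.7,-1)
E
```

```text
hole [0.53124952 0.01436562 0.056     ]
[[240 236 237 240 234 232 237 240 232 240 238 238 239 233 220]
 [229 230 245 237 241 239 235 238 240 229 239 235 240 241 226]
 [241 235 238 246 243 238 241 237 239 235 240 245 239 241 225]
 [238 241 235 245 241 236 242 236 243 227 241 233 241 230 223]
 [238 244 233 237 239 230 227 200 187 207 240 243 239 239 236]
 [233 238 240 240 246 236 157 110  84 131 224 236 239 242 257]
 [243 242 235 232 243 212 148 161 124 137 199 237 242 241 242]
 [234 250 246 250 246 194 175 150 127 186 224 248 243 246 234]
 [250 242 246 247 244 233 184 163 163 208 235 244 237 232 283]
 [232 249 241 250 234 244 220 254 250 251 248 237 244 236 297]
 [243 243 248 240 234 244 243 243 254 243 239 242 240 234 285]
 [244 239 242 243 242 240 243 243 247 238 243 246 241 235 299]
 [253 248 241 251 254 240 246 250 243 241 246 240 249 233 311]]
[[189 188 192 188 196 187 188 189 182 192 251 347 379 371 316 315 258 151]
 [185 189 188 187 187 192 186 190 189 187 178 251 310 338 336 338 335 273]
 [178 185 190 188 192 191 187 191 188 178 188 183 211 284 314 338 339 337]
 [184 184 193 1
[... 1224 characters left out ...]
 4.21, -0.0168, 0.0402, 0.0042, -1.0],[-0.0, -0.0, 4.21, -0.0138, 0.0413, 0.0042, -1.0],[-0.0, -0.0, 4.21, -0.0108, 0.0422, 0.0042, -1.0],[-0.0, -0.0, 4.21, -0.0076, 0.0429, 0.0042, -1.0],[-0.0, -0.0, 4.21, -0.0045, 0.0433, 0.0042, -1.0],
[-0.0, -0.0, 4.21, -0.0013, 0.0435, 0.0042, -1.0],[-0.0, -0.0, 4.21, 0.0019, 0.0435, 0.0042, -1.0],[-0.0, -0.0, 4.21, 0.0051, 0.0433, 0.0042, -1.0],[-0.0, -0.0, 4.21, 0.0083, 0.0428, 0.0042, -1.0],[-0.0, -0.0, 4.21, 0.0114, 0.042, 0.0042, -1.0],
[-0.0, -0.0, 4.21, 0.0145, 0.0411, 0.0042, -1.0],[-0.0, -0.0, 4.21, 0.0174, 0.0399, 0.0042, -1.0],
t 0.9 p [0.2254 0.529  0.2313] yaw 66.9 z [ 0.  0. -1.] F [ 0.   0.2 -0. ] T [-0.02 -0.05 -0.01] open 0.0852 j6 1.46
```

>>> carry_out(deltas=[[0, 0, 4.2, -0.03, 0.031, 0.004, -1], [0, 0, 4.2, -0.028, 0.034, 0.004, -1], [0, 0, 4.2, -0.025, 0.036, 0.004, -1], [0, 0, 4.2, -0.022, 0.037, 0.004, -1], [0, 0, 4.2, -0.02, 0.039, 0.004, -1]])

```text
clock: 1.4
position: [0.3127, 0.3283, 0.2103]
eef_rot: [-0.002, 0.922, 0.388, 0.002]
wrist_force: [1.4, -0.2, 0.1]
opening: 0.0859
```

>>> carry_out(deltas=[[0, 0, 4.2, -0.017, 0.04, 0.004, -1], [0, 0, 4.2, -0.014, 0.041, 0.004, -1], [0, 0, 4.2, -0.011, 0.042, 0.004, -1], [0, 0, 4.2, -0.008, 0.043, 0.004, -1], [0, 0, 4.2, -0.004, 0.043, 0.004, -1]])

```text
clock: 1.9
position: [0.3982, 0.1197, 0.1902]
eef_rot: [-0.002, 0.978, 0.207, 0.005]
wrist_force: [0.7, -0.1, 0.3]
opening: 0.0855
```

>>> carry_out(deltas=[[0, 0, 4.2, -0.001, 0.044, 0.004, -1], [0, 0, 4.2, 0.002, 0.044, 0.004, -1], [0, 0, 4.2, 0.005, 0.043, 0.004, -1], [0, 0, 4.2, 0.008, 0.043, 0.004, -1], [0, 0, 4.2, 0.011, 0.042, 0.004, -1]])

```text
clock: 2.4
position: [0.4823, -0.0926, 0.1704]
eef_rot: [-0.003, 1.0, 0.017, 0.007]
wrist_force: [0.3, 0.2, -0.2]
opening: 0.0854
```

```bash
python3 - <<'E'
from h import *
def cen(n,r0,r1,c0,c1):
    g=cv2.imread(f"pics/{n}0.png")[r0:r1,c0:c1].sum(2).astype(float); w=np.clip(np.median(g)-15-g,0,None)
    v,u=np.mgrid[r0:r1,c0:c1]; u,v=(w*u).sum()/w.sum(),(w*v).sum()/w.sum(); print(n,u,v,ray(n,u,v,.056))
cen("top",185,194,314,325); cen("side",196,204,302,312)
plan([.516,-.152,.08],-4.7,-1)
E
```

```text
top 319.5222641509434 189.06490566037735 [0.53134302 0.01404496 0.056     ]
side 307.0309555854643 199.50740242261102 [0.5310246  0.01705926 0.056     ]
[-0.13, -0.25, 2.21, 0.0102, 0.0204, 0.0302, -1.0],[-0.13, -0.25, 2.21, 0.0111, 0.0199, 0.0302, -1.0],[-0.13, -0.25, 2.21, 0.012, 0.0194, 0.0302, -1.0],
t 2.4 p [ 0.4823 -0.0926  0.1704] yaw 1.9 z [ 0.013  0.007 -1.   ] F [ 0.3  0.2 -0.2] T [ 0.01 -0.01  0.02] open 0.0854 j6 1.21
```

>>> carry_out(deltas=[[-0.1, -0.25, 2.2, 0.01, 0.02, 0.03, -1], [-0.1, -0.25, 2.2, 0.011, 0.02, 0.03, -1], [-0.1, -0.25, 2.2, 0.012, 0.019, 0.03, -1], [0, 0, 0, 0, 0, 0.02, -1], [0, 0, 0, 0, 0, 0.015, -1]])

```text
clock: 2.9
position: [0.5238, -0.1637, 0.0447]
eef_rot: [0.002, 0.999, -0.049, 0.006]
wrist_force: [-1.0, 0.1, -0.1]
opening: 0.0854
```

```bash
python3 - <<'E'
from h import *
plan([.516,-.152,.018],-4.7,-1,n=2)
E
```

```text
[0.1, -0.34, -0.45, -0.0046, -0.0055, 0.0133, -1.0],[0.1, -0.34, -0.45, -0.0045, -0.0055, 0.0133, -1.0],
t 2.9 p [ 0.5238 -0.1637  0.0447] yaw -5.6 z [ 0.012 -0.005 -1.   ] F [-1.   0.1 -0.1] T [0.02 0.04 0.02] open 0.0854 j6 1.25
```

>>> carry_out(deltas=[[0, -0.3, -0.4, -0.005, -0.005, 0.013, -1], [0, -0.3, -0.4, -0.003, -0.005, 0.013, -1], [0, 0, 0, 0, 0, 0, 0.2], [0, 0, 0, 0, 0, 0, 0.7], [0, 0, 0, 0, 0, 0, 0.7]], squeeze=50)

```text
clock: 3.4
position: [0.5183, -0.153, 0.0163]
eef_rot: [0.001, 0.999, -0.042, 0.001]
wrist_force: [7.4, 0.7, -7.6]
opening: 0.049
```

>>> carry_out(deltas=[[0, 0, 0, 0, 0, 0, 0.7], [0, 0, 0, 0, 0, 0, 0.7], [0, 0, 0, 0, 0, 0, 0.7]])

```text
clock: 3.7
position: [0.5183, -0.1529, 0.0162]
eef_rot: [0.001, 0.999, -0.042, 0.001]
wrist_force: [2.0, 0.0, -5.9]
opening: 0.0491
```

```bash
python3 - <<'E'
from h import *
plan([.516,-.152,.018],-4.7,-1,n=1)
E
```

```text
[0.14, -0.14, -0.06, -0.0024, -0.0007, -0.0018, -1.0],
t 3.7 p [ 0.5183 -0.1529  0.0162] yaw -4.8 z [ 0.002 -0.003 -1.   ] F [ 2.   0.  -5.9] T [ 0.04 -0.12  0.08] open 0.0491 j6 1.25
```

>>> carry_out(deltas=[[0, 0, 0, 0, -0.003, 0, 0.7], [0, 0, 0, 0, -0.003, 0, 0.7], [0, 0, 0, 0, -0.003, 0, 0.7]])

```text
clock: 4.0
position: [0.5189, -0.146, 0.0163]
eef_rot: [0.004, 0.999, -0.042, 0.001]
wrist_force: [0.7, -4.6, -7.0]
opening: 0.0493
```

>>> carry_out(deltas=[[0, 0, 0, 0, -0.003, 0, 0.7], [0, 0, 0, 0, -0.002, 0, 0.7]])

```text
clock: 4.2
position: [0.5193, -0.142, 0.0163]
eef_rot: [0.005, 0.999, -0.042, 0.001]
wrist_force: [0.3, -5.9, -8.7]
opening: 0.0493
```

>>> carry_out(deltas=[[0, 0, 0, 0, -0.002, 0, 0.7], [0, 0, 0, 0, -0.002, 0, 0.7]])

```text
clock: 4.4
position: [0.5195, -0.1393, 0.0163]
eef_rot: [0.007, 0.999, -0.042, 0.001]
wrist_force: [1.2, -7.4, -7.1]
opening: 0.0495
```

>>> carry_out(deltas=[[0, 0, 0, 0, -0.003, 0, 0.7], [0, 0, 0, 0, -0.003, 0, 0.7]])

```text
clock: 4.6
position: [0.5198, -0.1356, 0.0163]
eef_rot: [0.01, 0.999, -0.043, 0.0]
wrist_force: [0.2, -8.9, -8.0]
opening: 0.0494
```

>>> carry_out(deltas=[[0, 0, 0, 0, -0.003, 0, 0.7], [0, 0, 0, 0, -0.003, 0, 0.7]])

```text
clock: 4.8
position: [0.5198, -0.1349, 0.0164]
eef_rot: [0.016, 0.999, -0.044, -0.001]
wrist_force: [-0.5, -14.6, -8.9]
opening: 0.0491
```

```bash
python3 - <<'E'
from h import *
stat()
P=np.load("top0.npy"); im,d,c=cam("top"); Q=pts(d,c)
a=cv2.imread("pics/top0.png")
for r in (186,192,198):
    print(r,im[r,322:342].sum(1)); print('  0',a[r,322:342].sum(1))
E
```

```text
t 4.8 p [ 0.5198 -0.1349  0.0164] yaw -5.0 z [-0.002 -0.032 -0.999] F [ -0.5 -14.6  -8.9] T [-2.05 -0.03  0.51] open 0.0491 j6 1.3
186 [267 259 263 263 263 244 249 258 254 255 259 254 260 253 256 257 256 254
 255 259]
  0 [241 233 241 230 223 340 357 355 357 346 353 359 247 222 240 230 241 233
 238 232]
192 [263 259 263 261 185 264 272 259 260 267 259 265 268 262 266 276 258 264
 262 267]
  0 [248 237 244 236 297 402 414 364 360 355 359 245 244 247 249 237 239 232
 246 240]
198 [262 270 267 272 238 260 278 268 278 277 274 268 275 267 274 274 273 271
 276 265]
  0 [253 247 255 244 316 354 350 352 344 358 361 221 234 252 249 243 251 244
 255 257]
```

>>> carry_out(deltas=[[-0.8, 0, 0, 0, -0.005, 0, 0.7], [-0.8, 0, 0, 0, -0.005, 0, 0.7], [0, 0, 0, 0, -0.004, 0, 0.7]])

```text
clock: 5.15
position: [0.5196, -0.1355, 0.0167]
eef_rot: [0.047, 0.998, -0.047, -0.003]
wrist_force: [-1.0, -16.5, -9.0]
opening: 0.0491
```

```bash
python3 - <<'E'
from h import *
stat()
E
```

```text
t 5.15 p [ 0.5196 -0.1355  0.0167] yaw -5.4 z [-0.011 -0.093 -0.996] F [ -1.  -16.5  -9. ] T [-1.9  -0.08  0.87] open 0.0491 j6 1.34
```

>>> carry_out(deltas=[[0, 0, 0, 0, 0, 0, -1], [0, 0, 0, 0, 0, 0, -1], [0, 0, 0, 0, 0, 0, -1], [0, 0, 0, 0, 0, 0, -1], [2.5, 0, 0, 0, 0, -0.01, -1]])

```text
clock: 5.65
position: [0.5196, -0.1312, 0.0278]
eef_rot: [0.023, 0.999, -0.046, -0.002]
wrist_force: [0.1, -0.3, -0.2]
opening: 0.0859
```

>>> carry_out(deltas=[[2.5, 0, 0, 0, 0, -0.03, -1], [0, 0, 0, 0, 0, -0.04, -1], [0, 0, 0, 0, 0, -0.04, -1], [0, 0, 0, 0, 0, -0.04, -1]])

```text
clock: 6.05
position: [0.5156, -0.1273, 0.1781]
eef_rot: [-0.003, 0.999, -0.046, -0.006]
wrist_force: [1.1, -0.9, -0.1]
opening: 0.0853
```

```bash
python3 - <<'E'
from h import *
im,d,c=cam("top"); cv2.imwrite("pics/top1.png",im)
print(im[192,322:342].sum(1))
plan([.4,.239,.19],97.9,-1)
E
```

```text
[262 259 256 257 327 248 257 264 261 263 269 258 262 255 257 267 260 258
 261 256]
[-0.02, -0.01, -7.94, -0.0118, -0.0273, -0.0002, -1.0],[-0.02, -0.01, -7.94, -0.0079, -0.0287, -0.0002, -1.0],[-0.02, -0.01, -7.94, -0.0038, -0.0295, -0.0003, -1.0],[-0.02, -0.01, -7.94, 0.0003, -0.0297, -0.0003, -1.0],[-0.02, -0.01, -7.94, 0.0044, -0.0294, -0.0003, -1.0],
[-0.02, -0.01, -7.94, 0.0084, -0.0285, -0.0003, -1.0],[-0.02, -0.01, -7.94, 0.0123, -0.0271, -0.0003, -1.0],[-0.02, -0.01, -7.94, 0.0159, -0.0251, -0.0003, -1.0],[-0.02, -0.01, -7.94, 0.0192, -0.0227, -0.0003, -1.0],[-0.02, -0.01, -7.94, 0.0221, -0.0198, -0.0003, -1.0],
[-0.02, -0.01, -7.94, 0.0247, -0.0166, -0.0003, -1.0],[-0.02, -0.01, -7.94, 0.0267, -0.013, -0.0003, -1.0],[-0.02, -0.01, -7.94, 0.0283, -0.0092, -0.0003, -1.0],
t 6.1 p [ 0.5193 -0.1286  0.1855] yaw -5.3 z [-0.001  0.003 -1.   ] F [1.5 0.4 4. ] T [-0.01 -0.09  0.02] open 0.0853 j6 1.3
```

>>> carry_out(deltas=[[0, 0, -8, -0.012, -0.027, 0, -1], [0, 0, -8, -0.008, -0.029, 0, -1], [0, 0, -8, -0.004, -0.03, 0, -1], [0, 0, -8, 0, -0.03, 0, -1], [0, 0, -8, 0.004, -0.029, 0, -1]])

```text
clock: 6.6
position: [0.475, 0.014, 0.1911]
eef_rot: [0.001, 0.951, 0.308, 0.007]
wrist_force: [-0.8, 0.6, -0.6]
opening: 0.0856
```

>>> carry_out(deltas=[[0, 0, -8, 0.008, -0.028, 0, -1], [0, 0, -8, 0.012, -0.027, 0, -1], [0, 0, -8, 0.016, -0.025, 0, -1], [0, 0, -8, 0.019, -0.023, 0, -1], [0, 0, -8, 0.022, -0.02, 0, -1]])

```text
clock: 7.1
position: [0.4197, 0.1596, 0.1913]
eef_rot: [0.003, 0.779, 0.627, 0.008]
wrist_force: [0.2, 0.1, -0.5]
opening: 0.0852
```

```bash
python3 - <<'E'
from h import *
plan([.4,.239,.16],97.9,-1)
E
```

```text
[0.31, -0.1, -6.74, 0.0244, -0.0122, 0.0105, -1.0],[0.31, -0.1, -6.74, 0.0257, -0.0092, 0.0105, -1.0],[0.31, -0.1, -6.74, 0.0266, -0.0061, 0.0105, -1.0],
t 7.1 p [0.4197 0.1596 0.1913] yaw 77.7 z [ 0.016  0.005 -1.   ] F [ 0.2  0.1 -0.5] T [ 0.04 -0.    0.01] open 0.0852 j6 0.44
```

>>> carry_out(deltas=[[0.3, -0.1, -6.7, 0.024, -0.012, 0.01, -1], [0.3, -0.1, -6.7, 0.025, -0.009, 0.01, -1], [0.3, -0.1, -6.7, 0.02, -0.006, 0.01, -1], [0, 0, 0, 0, 0, 0, -1]])

```text
clock: 7.5
position: [0.3971, 0.2381, 0.1615]
eef_rot: [-0.0, 0.649, 0.761, 0.002]
wrist_force: [-0.1, -1.2, 0.5]
opening: 0.0854
```

```bash
python3 - <<'E'
from h import *
plan([.4,.239,.08],97.9,-1,n=3)
im,d,c=cam("side"); cv2.imwrite("pics/side2.png",cv2.resize(im[180:380,180:380],None,fx=3,fy=3))
E
```

```text
[0.05, -0.06, 0.39, 0.0001, 0.0009, 0.0272, -1.0],[0.05, -0.06, 0.39, 0.0001, 0.001, 0.0272, -1.0],[0.05, -0.06, 0.39, 0.0001, 0.001, 0.0272, -1.0],
t 7.5 p [0.3971 0.2381 0.1615] yaw 99.1 z [ 0.002  0.004 -1.   ] F [-0.1 -1.2  0.5] T [-0.05 -0.05 -0.02] open 0.0854 j6 0.24
```

View pics/side2.png

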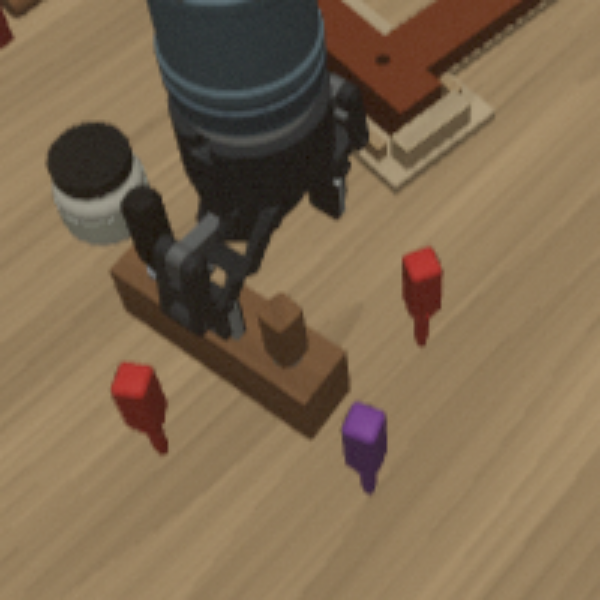

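>>> carry_out(deltas=[[0, 0, 0.4, 0, 0.001, 0.027, -1], [0, 0, 0.4, 0, 0.001, 0.027, -1], [0, 0, 0.4, 0, 0.001, 0.02, -1], [0, 0, 0, 0, 0, 0, -1]])

```text
clock: 7.95
position: [0.4047, 0.2365, 0.0894]
eef_rot: [0.002, 0.662, 0.749, 0.005]
wrist_force: [-0.7, -0.2, -1.2]
opening: 0.0852
```

```bash
python3 - <<'E'
from h import *
plan([.3995,.2388,.081],97.9,-1,n=1)
E
```

```text
[0.62, -0.18, -0.81, 0.0029, -0.0049, 0.0083, -1.0],
t 7.95 p [0.4047 0.2365 0.0894] yaw 97.1 z [ 0.01   0.005 -1.   ] F [-0.7 -0.2 -1.2] T [-0.01  0.03 -0.01] open 0.0852 j6 0.27
```

>>> carry_out(deltas=[[0.6, -0.2, -0.8, 0.003, -0.005, 0.008, -1], [0, 0, 0, 0, 0, 0, -0.5], [0, 0, 0, 0, 0, 0, -0.1]])

```text
clock: 8.25
position: [0.401, 0.2383, 0.0834]
eef_rot: [0.001, 0.658, 0.753, 0.001]
wrist_force: [0.2, -0.7, 0.1]
opening: 0.0591
```

```bash
python3 - <<'E'
from h import *
plan([.3995,.2388,.081],97.9,-1,n=1)
E
```

```text
[0.15, 0.0, -0.18, 0.0007, -0.0014, 0.0024, -1.0],
t 8.25 p [0.401  0.2383 0.0834] yaw 97.7 z [ 0.003  0.    -1.   ] F [ 0.2 -0.7  0.1] T [ 0.02  0.03 -0.02] open 0.0591 j6 0.27
```

>>> carry_out(deltas=[[0.1, 0, -0.2, 0.0007, -0.0014, 0.002, 0.2], [0, 0, 0, 0, 0, 0, 0.4], [0, 0, 0, 0, 0, 0, 0.9], [0, 0, 0, 0, 0, 0, 0.9], [0, 0, 0, 0, 0, 0, 0.9]], squeeze=70)

```text
clock: 8.75
position: [0.401, 0.2395, 0.0834]
eef_rot: [0.001, 0.657, 0.754, 0.002]
wrist_force: [-0.4, 0.6, -1.5]
opening: 0.0213
```

>>> carry_out(deltas=[[0, 0, 0, 0, 0, 0, 0.9], [0, 0, 0, 0, 0, 0, 0.9]])

```text
clock: 8.95
position: [0.4008, 0.2395, 0.0833]
eef_rot: [0.001, 0.657, 0.754, 0.002]
wrist_force: [-0.3, -0.0, -0.9]
opening: 0.0214
```

```bash
python3 - <<'E'
from h import *
stat()
E
```

```text
t 8.95 p [0.4008 0.2395 0.0833] yaw 97.9 z [ 0.004  0.001 -1.   ] F [-0.3 -0.  -0.9] T [-0.01 -0.02  0.03] open 0.0214 j6 0.26
```

>>> carry_out(deltas=[[0, 0, 0, 0, 0, -0.01, 0.9], [0, 0, 0, 0, 0, -0.02, 0.9], [0, 0, 0, 0, 0, -0.03, 0.9], [0, 0, 0, 0, 0, -0.03, 0.9], [0, 0, 0, 0, 0, -0.02, 0.9]])

```text
clock: 9.45
position: [0.3992, 0.2387, 0.1966]
eef_rot: [0.0, 0.657, 0.754, 0.0]
wrist_force: [-0.0, -0.5, -2.2]
opening: 0.0214
```

```bash
python3 - <<'E'
from h import *
plan([.531,.0155,.165],85.3,.9,step=.04)
E
```

```text
[0.01, 0.0, 1.8, -0.0342, 0.0142, 0.0045, 0.9],[0.01, 0.0, 1.8, -0.0337, 0.0153, 0.0045, 0.9],[0.01, 0.0, 1.8, -0.0332, 0.0164, 0.0045, 0.9],[0.01, 0.0, 1.8, -0.0327, 0.0174, 0.0045, 0.9],[0.01, 0.0, 1.8, -0.0321, 0.0184, 0.0045, 0.9],
[0.01, 0.0, 1.8, -0.0315, 0.0194, 0.0045, 0.9],[0.01, 0.0, 1.8, -0.0309, 0.0204, 0.0045, 0.9],
t 9.45 p [0.3992 0.2387 0.1966] yaw 97.9 z [ 0.001 -0.    -1.   ] F [-0.  -0.5 -2.2] T [ 0.06 -0.03  0.03] open 0.0214 j6 0.26
```

>>> carry_out(deltas=[[0, 0, 1.8, -0.034, 0.014, 0.004, 0.9], [0, 0, 1.8, -0.034, 0.015, 0.004, 0.9], [0, 0, 1.8, -0.033, 0.016, 0.004, 0.9], [0, 0, 1.8, -0.033, 0.017, 0.004, 0.9], [0, 0, 1.8, -0.032, 0.018, 0.004, 0.9]])

```text
clock: 9.95
position: [0.4973, 0.0794, 0.1863]
eef_rot: [0.003, 0.712, 0.702, 0.007]
wrist_force: [0.6, 0.1, -1.0]
opening: 0.0213
```

>>> carry_out(deltas=[[0, 0, 1.8, -0.028, 0.017, 0.004, 0.9], [0, 0, 1.8, -0.02, 0.012, 0.004, 0.9], [0, 0, 0, 0, 0, 0, 0.9]])

```text
clock: 10.25
position: [0.5285, 0.0244, 0.18]
eef_rot: [0.005, 0.737, 0.676, 0.008]
wrist_force: [0.9, 0.4, -0.7]
opening: 0.0212
```

```bash
python3 - <<'E'
from h import *
plan([.531,.0155,.150],85.3,.9,n=2)
E
```

```text
[0.5, -0.16, -0.11, -0.0044, 0.0014, 0.015, 0.9],[0.5, -0.16, -0.11, -0.0044, 0.0015, 0.015, 0.9],
t 10.25 p [0.5285 0.0244 0.18  ] yaw 85.1 z [ 0.018  0.004 -1.   ] F [ 0.9  0.4 -0.7] T [ 0.    0.   -0.02] open 0.0212 j6 0.01
```

>>> carry_out(deltas=[[0.5, -0.2, 0, -0.004, 0.001, 0.014, 0.9], [0.5, -0.2, 0, -0.004, 0.001, 0.012, 0.9], [0, 0, 0, 0, 0, 0, 0.9]])

```text
clock: 10.55
position: [0.5296, 0.0167, 0.1528]
eef_rot: [-0.0, 0.736, 0.677, -0.001]
wrist_force: [-0.7, 0.8, -0.8]
opening: 0.0211
```

```bash
python3 - <<'E'
from h import *
plan([.531,.0155,.150],85.3,.9,n=1)
o=np.zeros((600,800,3),np.uint8)
for i,(n,r,c0) in enumerate((("side",120,240),("top",130,270))):
    im,d,c=cam(n); cv2.imwrite(f"pics/{n}3.png",im); o[:,i*400:i*400+400]=cv2.resize(im[r:r+120,c0:c0+80],(400,600),interpolation=cv2.INTER_CUBIC)
cv2.imwrite("pics/c3.png",o)
E
```

```text
[-0.08, 0.07, -0.15, -0.0011, 0.0015, 0.0028, 0.9],
t 10.55 p [0.5296 0.0167 0.1528] yaw 85.1 z [-0.001 -0.001 -1.   ] F [-0.7  0.8 -0.8] T [0.03 0.03 0.06] open 0.0211 j6 -0.0
```

View pics/c3.png

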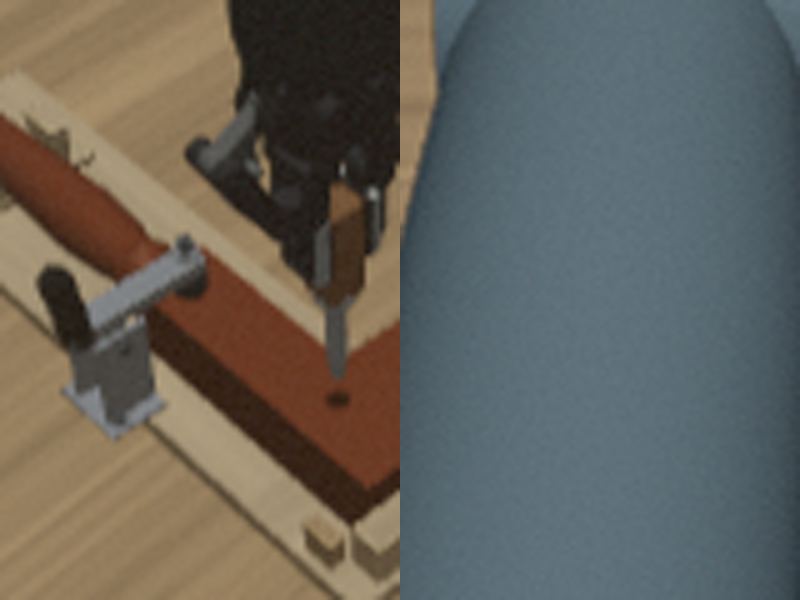

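```bash
cat > m.py <<'E'
from h import *
im,d,c=cam("side"); P=pts(d,c)
f=200/np.tan(np.radians(c["fov_y"])/2)
for v in range(178,202):
    k=[u for u in range(299,316) if P[v,u,2]>.064]
    if k: 
        A=P[v,k].mean(0); print(v,k[0],k[-1],A.round(4),im[v,k[0]-2:k[-1]+3].sum(1))
    else: print(v,"-",im[v,301:314].sum(1))
print("leg z near hole",np.median(P[203:207,303:312,2]),np.median(P[196:203,312:318,2]))
E
python3 m.py
```

```text
178 302 310 [0.525  0.024  0.1402] [362 322 214 157 127 134 132 145 141 152 151 300 360]
179 302 310 [0.5252 0.0239 0.1368] [373 360 278 250 159 139 143 135 216 246 216 349 353]
180 303 311 [0.4753 0.0735 0.2087] [377 333 299 205 165 155 151 239 286 314 366 368 366]
181 305 308 [0.5291 0.0187 0.1234] [346 266 201 195 193 200 322 360]
182 305 308 [0.5284 0.0195 0.1212] [404 305 224 216 216 201 355 367]
183 305 308 [0.5285 0.0195 0.1178] [423 334 217 213 217 204 361 367]
184 305 308 [0.5278 0.0202 0.1156] [425 362 221 219 207 209 356 372]
185 305 308 [0.5292 0.019  0.1102] [427 378 222 212 219 208 360 378]
186 305 308 [0.5279 0.0204 0.1089] [420 368 225 221 217 211 355 383]
187 305 308 [0.5293 0.0191 0.1035] [374 366 228 213 217 207 357 388]
188 305 308 [0.5283 0.0202 0.1017] [272 326 215 223 217 216 367 407]
189 305 308 [0.5288 0.0199 0.0977] [197 226 209 219 211 208 360 369]
190 305 308 [0.5284 0.0203 0.0948] [203 192 210 215 214 204 310 258]
191 305 308 [0.5287 0.0201 0.091 ] [203 200 205 212 214 205 228 199]
192 305 308 [0.5288 0.0202 0.0875] [200 208 199 208 210 202 197 207]
193 306 308 [0.5288 0.0186 0.0826] [211 191 204 199 184 201 199]
194 306 307 [0.5294 0.0198 0.0797] [203 196 204 205 188 194]
195 - [207 194 194 202 198 204 214 197 199 193 195 200 193]
196 - [198 207 204 194 210 208 206 201 196 198 204 205 206]
197 - [193 195 205 202 217 191 190 190 191 204 200 193 198]
198 - [207 199 201 201 189 161 157 149 174 203 210 212 205]
199 - [214 204 200 197 142 124 113 101 128 196 198 209 206]
200 - [201 208 199 194 149 112 103 115 136 199 196 213 204]
201 - [203 198 197 202 183 150 151 157 181 207 198 206 198]
leg z near hole 0.05580222929237244 0.05585349838521059
```

>>> carry_out(deltas=[[0, 0, 0, 0, 0, 0.008, 0.9], [0, 0, 0, 0, 0, 0.006, 0.9], [0, 0, 0, 0, 0, 0, 0.9]])

```text
clock: 11.0
position: [0.5307, 0.0182, 0.1405]
eef_rot: [0.002, 0.736, 0.677, 0.001]
wrist_force: [0.2, 1.4, -1.0]
opening: 0.0212
```

```bash
cat > n.py <<'E'
from h import *
stat()
im=np.mean([ctrl.camera("side")[0].astype(float) for _ in range(4)],0).astype(np.float32)
cv2.imwrite("pics/n.png",cv2.resize(im[175:210,285:330],None,fx=16,fy=16,interpolation=cv2.INTER_CUBIC))
sat=(im[...,2]-im[...,0]); print(sat[186:205,300:315].round().astype(int)); print(im.sum(2)[186:205,300:315].round().astype(int))
s=ctrl.sense(); c=ctrl.calibration("side"); T=np.linalg.inv(np.array(c["T"])); f=200/np.tan(np.radians(c["fov_y"])/2)
def proj(p): q=T@np.r_[p,1]; return q[0]/q[2]*f+c["cx"],q[1]/q[2]*f+c["cy"]
z=s["position"][2]-.0773
for p in ([.531,.0171,.056],[.531,.0171,z],[.536,.0171,z],[.531,.0221,z]): print(np.round(p,4),np.round(proj(p),2))
E
python3 n.py
```

```text
t 11.0 p [0.5307 0.0182 0.1405] yaw 85.3 z [ 0.003 -0.001 -1.   ] F [ 0.2  1.4 -1. ] T [-0.06  0.   -0.  ] open 0.0212 j6 -0.0
[[72 58 54 46 14  8  7  8 34 56 58 57 57 56 55]
 [72 73 65 52 18  6  7  8 30 52 57 57 56 55 60]
 [72 71 72 64 19  7  8  7 28 47 52 55 59 62 74]
 [73 74 73 72 25  8  6  6 28 45 48 59 66 71 74]
 [72 73 72 72 26  8  7  7 29 51 56 74 74 72 72]
 [72 72 74 71 28  8  6  8 31 64 72 71 72 71 72]
 [72 72 71 71 31  8  8  8 34 70 72 72 72 73 72]
 [72 74 74 71 33  9  8  6 31 69 70 73 72 72 74]
 [71 72 73 71 39 10  7  8 33 70 72 71 72 73 72]
 [72 72 72 73 50  8  7  8 45 71 70 72 72 74 73]
 [72 71 72 74 66 11  7  7 56 72 71 72 72 73 72]
 [73 73 73 72 72 26  8  9 58 71 71 73 72 74 74]
 [72 71 72 73 74 40 12 14 51 60 72 73 71 72 72]
 [72 72 73 72 70 41 20 28 36 40 71 74 73 73 73]
 [72 72 74 74 70 46 34 32 34 46 71 74 73 74 74]
 [73 72 72 74 73 65 50 52 56 64 73 73 71 72 72]
 [73 73 74 73 72 74 68 70 70 72 74 73 72 73 73]
 [74 74 73 72 72 73 72 72 74 72 72 73 72 72 72]
 [72 72 72 74 74 73 72 72 73 73 72 72 72 73 72]]
[[203 308 378 419 241 220 218 211 288 376 387 390 388 380 37
[... 711 characters left out ...]
00 200 182 193 177 156 166 202 204 204 203 203]
 [203 204 205 205 201 156 156 131 105 130 194 198 202 205 204]
 [203 203 200 200 202 147 115 114 110 134 192 203 202 202 201]
 [202 206 206 203 206 181 158 153 163 182 200 204 206 202 205]
 [204 205 198 203 204 201 194 188 202 205 200 203 207 207 207]
 [204 201 202 207 204 204 208 204 204 208 206 206 206 205 204]
 [204 206 204 202 204 202 208 208 205 202 208 206 203 203 202]]
[0.531  0.0171 0.056 ] [307.03 199.52]
[0.531  0.0171 0.0642] [306.95 197.28]
[0.536  0.0171 0.0642] [305.43 196.2 ]
[0.531  0.0221 0.0642] [305.49 198.47][ WARN:0@2.889] global loadsave.cpp:1063 imwrite_ Unsupported depth image for selected encoder is fallbacked to CV_8U.
```

View pics/n.png

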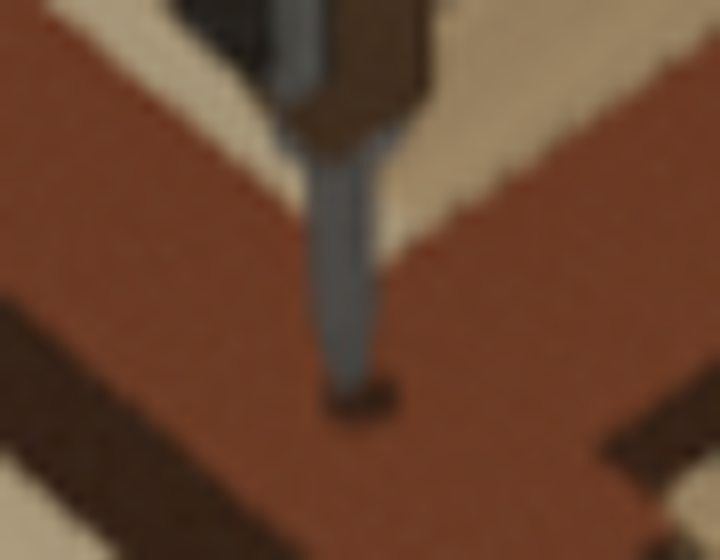

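>>> carry_out(deltas=[[-0.1, 0.2, 0, -0.0024, 0, 0, 0.9], [0, 0, 0, 0, 0, 0, 0.9]])

```text
clock: 11.4
position: [0.5317, 0.0153, 0.142]
eef_rot: [0.002, 0.736, 0.677, 0.004]
wrist_force: [-0.5, 0.9, -0.2]
opening: 0.0211
```

```bash
python3 - <<'E'
from h import *
plan([.5306,.0158,.1305],85.3,.9,n=1)
E
```

```text
[0.44, -0.16, -0.02, 0.0004, -0.0012, 0.0115, 0.9],
t 11.4 p [0.5317 0.0153 0.142 ] yaw 85.3 z [ 0.008  0.002 -1.   ] F [-0.5  0.9 -0.2] T [-0.04  0.03 -0.02] open 0.0211 j6 -0.01
```

>>> carry_out(deltas=[[0.4, -0.2, 0, 0.0004, -0.001, 0.005, 0.9], [0, 0, 0, 0, 0, 0.004, 0.9]])

```text
clock: 11.6
position: [0.5314, 0.0155, 0.1333]
eef_rot: [0.001, 0.736, 0.677, 0.0]
wrist_force: [0.1, -0.1, -0.2]
opening: 0.0216
```

```bash
python3 - <<'E'
from h import *
plan([.5306,.0158,.1265],85.3,.9,n=1)
E
```

```text
[0.13, 0.05, -0.06, 0.0003, -0.0009, 0.0068, 0.9],
t 11.6 p [0.5314 0.0155 0.1333] yaw 85.2 z [ 0.002 -0.001 -1.   ] F [ 0.1 -0.1 -0.2] T [-0.   -0.02  0.01] open 0.0216 j6 -0.01
```

>>> carry_out(deltas=[[0.1, 0, 0, 0.0003, -0.0008, 0.003, 0.9], [0, 0, 0, 0, 0, 0.003, 0.9]])

```text
clock: 11.8
position: [0.5303, 0.0159, 0.1263]
eef_rot: [0.0, 0.736, 0.677, -0.0]
wrist_force: [0.2, -0.6, -0.6]
opening: 0.0215
```

```bash
python3 - <<'E'
from h import *
plan([.5306,.0158,.1225],85.3,.9,n=1)
E
```

```text
[-0.03, 0.05, -0.06, -0.0001, 0.0003, 0.0038, 0.9],
t 11.8 p [0.5303 0.0159 0.1263] yaw 85.2 z [-0.001 -0.001 -1.   ] F [ 0.2 -0.6 -0.6] T [-0.02  0.02  0.01] open 0.0215 j6 -0.01
```

>>> carry_out(deltas=[[0, 0, 0, 0, 0, 0.003, 0.9], [0, 0, 0, 0, 0, 0.003, 0.9]])

```text
clock: 12.0
position: [0.5306, 0.0158, 0.1197]
eef_rot: [0.0, 0.736, 0.677, -0.001]
wrist_force: [-0.3, -0.7, -0.5]
opening: 0.0215
```

```bash
python3 - <<'E'
from h import *
stat()
E
```

```text
t 12.0 p [0.5306 0.0158 0.1197] yaw 85.2 z [-0.    -0.001 -1.   ] F [-0.3 -0.7 -0.5] T [-0.17 -0.22  0.01] open 0.0215 j6 -0.01
```

>>> carry_out(deltas=[[0, 0, 0, 0, 0, 0.003, 0.9]])

```text
clock: 12.1
position: [0.5308, 0.0157, 0.1165]
eef_rot: [0.001, 0.736, 0.677, -0.0]
wrist_force: [0.5, -0.8, -0.5]
opening: 0.0214
```

>>> carry_out(deltas=[[0, 0, 0, 0, 0, 0.003, 0.9]])

```text
clock: 12.2
position: [0.5309, 0.0156, 0.1133]
eef_rot: [0.001, 0.736, 0.677, -0.0]
wrist_force: [0.4, -1.0, -0.3]
opening: 0.0213
```

```bash
python3 - <<'E'
from h import *
stat()
E
```

```text
t 12.2 p [0.5309 0.0156 0.1133] yaw 85.2 z [ 0.    -0.002 -1.   ] F [ 0.4 -1.  -0.3] T [-0.16 -0.06  0.02] open 0.0213 j6 -0.01
```

>>> carry_out(deltas=[[0, 0, 0, 0, 0, 0.003, 0.9], [0, 0, 0, 0, 0, 0.003, 0.9]])

```text
clock: 12.4
position: [0.5311, 0.015, 0.107]
eef_rot: [0.001, 0.736, 0.677, -0.001]
wrist_force: [0.5, -1.4, 1.1]
opening: 0.0212
```

>>> carry_out(deltas=[[0, 0, 0, 0, 0, 0.003, 0.9], [0, 0, 0, 0, 0, 0.003, 0.9]])

```text
clock: 12.6
position: [0.5315, 0.0149, 0.1025]
eef_rot: [0.002, 0.736, 0.677, -0.0]
wrist_force: [-2.6, 0.1, 9.6]
opening: 0.0217
```

```bash
python3 - <<'E'
from h import *
stat()
E
```

```text
t 12.6 p [0.5315 0.0149 0.1025] yaw 85.2 z [ 0.002 -0.003 -1.   ] F [-2.6  0.1  9.6] T [-0.08  0.91 -0.02] open 0.0217 j6 -0.01
```

>>> carry_out(deltas=[[0, 0, 0, 0, -0.0005, 0.003, 0.9], [0, 0, 0, 0, -0.0003, 0.003, 0.9]])

```text
clock: 12.8
position: [0.5313, 0.0149, 0.0987]
eef_rot: [0.003, 0.736, 0.677, 0.0]
wrist_force: [-3.5, -0.6, 8.4]
opening: 0.0213
```

```bash
python3 - <<'E'
from h import *
stat()
E
```

```text
t 12.8 p [0.5313 0.0149 0.0987] yaw 85.2 z [ 0.005 -0.004 -1.   ] F [-3.5 -0.6  8.4] T [-0.26  0.78 -0.02] open 0.0213 j6 -0.01
```

>>> carry_out(deltas=[[0.3, -0.2, 0, 0, -0.0006, 0.003, 0.9], [0.2, -0.1, 0, 0, -0.0004, 0.003, 0.9]])

```text
clock: 13.0
position: [0.5314, 0.0151, 0.0952]
eef_rot: [0.003, 0.736, 0.677, -0.003]
wrist_force: [-2.2, 0.1, 9.6]
opening: 0.0215
```

```bash
python3 - <<'E'
from h import *
stat()
E
```

```text
t 13.0 p [0.5314 0.0151 0.0952] yaw 85.2 z [-0.001 -0.008 -1.   ] F [-2.2  0.1  9.6] T [-0.17  0.67  0.02] open 0.0215 j6 -0.0
```

>>> carry_out(deltas=[[0, 0.3, 0, 0, -0.0004, 0.003, 0.9], [0, 0.2, 0, 0, -0.0004, 0.003, 0.9], [0, 0, 0, 0, -0.0004, 0.003, 0.9]])

```text
clock: 13.3
position: [0.5313, 0.0148, 0.0897]
eef_rot: [0.001, 0.736, 0.677, 0.001]
wrist_force: [-3.2, -1.1, 9.6]
opening: 0.0211
```

```bash
python3 - <<'E'
from h import *
stat()
E
```

```text
t 13.3 p [0.5313 0.0148 0.0897] yaw 85.3 z [ 0.003 -0.001 -1.   ] F [-3.2 -1.1  9.6] T [-0.15  0.64 -0.  ] open 0.0211 j6 -0.01
```

Collar about 10 mm above the leg; keep pushing gently until it seats (expected TCP z ≈ 0.079).

>>> carry_out(deltas=[[0, 0, 0, 0, -0.0004, 0.003, 0.9], [0, 0, 0, 0, -0.0004, 0.003, 0.9], [0, 0, 0, 0, -0.0004, 0.003, 0.9]])

```text
clock: 13.6
position: [0.5311, 0.0148, 0.0843]
eef_rot: [0.003, 0.736, 0.677, 0.002]
wrist_force: [-2.7, -1.1, 10.0]
opening: 0.0213
```

>>> carry_out(deltas=[[0, 0, 0, 0, -0.0004, 0.003, 0.9], [0, 0, 0, 0, -0.0004, 0.003, 0.9]])

```text
clock: 13.8
position: [0.5309, 0.0149, 0.0807]
eef_rot: [0.004, 0.736, 0.677, 0.003]
wrist_force: [-2.1, -1.0, 10.0]
opening: 0.0208
```

```bash
python3 - <<'E'
from h import *
stat()
E
```

```text
t 13.8 p [0.5309 0.0149 0.0807] yaw 85.3 z [ 0.01  -0.002 -1.   ] F [-2.1 -1.  10. ] T [-0.2   0.6  -0.01] open 0.0208 j6 -0.01
```

>>> carry_out(deltas=[[0.3, 0, 0, 0, -0.0002, 0.003, 0.9]])

```text
clock: 13.9
position: [0.5311, 0.0149, 0.079]
eef_rot: [0.003, 0.736, 0.677, 0.002]
wrist_force: [-6.9, -0.1, 27.1]
opening: 0.0214
```

>>> carry_out(deltas=[[0.2, 0, 0, 0, -0.0002, 0.003, 0.9]])

```text
clock: 14.0
position: [0.5313, 0.0149, 0.0789]
eef_rot: [0.002, 0.736, 0.677, 0.001]
wrist_force: [-11.6, -1.0, 36.6]
opening: 0.0212
```

>>> carry_out(deltas=[[0, 0, 0, 0, 0, 0.003, 0.9]])

```text
clock: 14.1
position: [0.5312, 0.0149, 0.0789]
eef_rot: [0.003, 0.736, 0.677, 0.001]
wrist_force: [-10.5, 0.6, 25.7]
opening: 0.0211
```

>>> carry_out(deltas=[[0, 0, 0, 0, -0.001, 0, 0.9], [0, 0, 0, 0, 0, 0, 0.4], [0, 0, 0, 0, 0, 0, -0.5], [0, 0, 0, 0, 0, 0, -1], [0, 0, 0, 0, 0, 0, -1]])

```text
clock: 14.6
position: [0.53, 0.0157, 0.0786]
eef_rot: [0.002, 0.735, 0.678, 0.002]
wrist_force: [-0.5, -0.2, -0.3]
opening: 0.0684
```

>>> carry_out(deltas=[[0, 0, 0, 0, 0, 0, -1], [0, 0, 0, 0, 0, -0.005, -1], [0, 0, 0, 0, 0, -0.02, -1], [0, 0, 0, 0, 0, -0.03, -1], [0, 0, 0, 0, 0, -0.04, -1]])

```text
clock: 15.1
position: [0.5241, 0.0163, 0.1702]
eef_rot: [-0.004, 0.735, 0.678, -0.003]
wrist_force: [1.4, 0.0, -0.3]
opening: 0.0858
```

>>> carry_out(deltas=[[0, 0, 0, -0.04, 0, -0.03, -1], [0, 0, 0, -0.045, 0, 0, -1], [0, 0, 0, -0.045, 0, 0, -1], [0, 0, 0, -0.045, 0, 0, -1], [0, 0, 0, -0.02, 0, 0, -1]])

```text
clock: 15.6
position: [0.5141, -0.1823, 0.2112]
eef_rot: [0.003, 0.732, 0.681, 0.002]
wrist_force: [0.8, -0.2, 0.0]
opening: 0.0853
```

```bash
python3 - <<'E'
from h import *
stat()
o=np.zeros((600,800,3),np.uint8)
for i,(n,r,c0) in enumerate((("side",120,260),("top",120,290))):
    im,d,c=cam(n); P=pts(d,c); o[:,i*400:i*400+400]=cv2.resize(im[r:r+120,c0:c0+80],(400,600),interpolation=cv2.INTER_CUBIC)
    m=(P[...,2]>.1135)&(P[...,2]<.125)&(abs(P[...,0]-.531)<.03)&(abs(P[...,1]-.0155)<.03); q=P[m]; print(n,len(q),q.mean(0).round(4),np.median(q[:,2]).round(4))
    if n=="top":print(im[192,322:342].sum(1))
cv2.imwrite("pics/c4.png",o)
E
```

```text
t 15.6 p [ 0.5141 -0.1823  0.2112] yaw 85.9 z [ 0.007 -0.002 -1.   ] F [ 0.8 -0.2  0. ] T [0.01 0.01 0.  ] open 0.0853 j6 -0.39
side 70 [0.5306 0.0171 0.1162] 0.1163
top 48 [0.5299 0.0136 0.1154] 0.115
[113 138 255 268 296 269 266 270 268 273 269 264 272 262 261 260 273 265
 265 259]
```

View pics/c4.png

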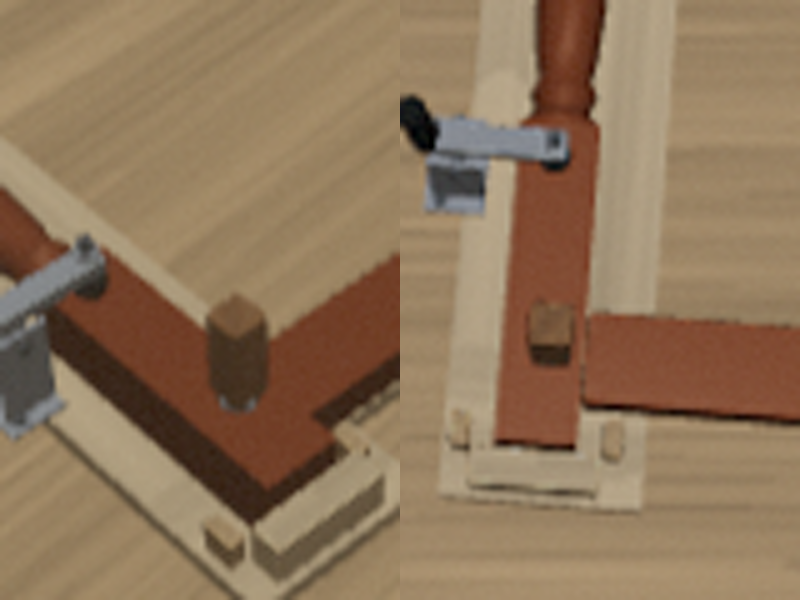

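The pin stands upright with its collar on the leg (side crop 238,400). Its top measures z ≈ 0.116, which is what a seated pin should give, and the joint at top crop (583,360) is closed to a hairline. I'm handing in.

```bash
python3 -c "
from bench import ctrl
print(ctrl.hand_in())"
```

```text
the job is handed in; nothing more can be done
None
```

The rail is home, the drawbore pin is seated with its collar on the leg, and I handed the job in at about 16 s. No verdict was reported.

- **Rail:** I pushed it in by about 18 mm until it stopped dead at about 15 N. After letting go, only a thin sliver of gap showed, which fits the expected 1.5 mm springback. After pinning, the sliver looked narrower. I judged the gap by eye in the pictures and did not measure it in millimetres.
- **Pin:** I took the square-handled pin from the tool block and pushed it down at about 10 N. It stopped dead where the collar should meet the leg, at a peak of about 38 N, under the 60 N limit. I then released it and moved the arm clear.
- **Last checks:** The handle's top is at z ≈ 0.115–0.116 m, where 0.116 m means seated. The pin looks upright in both views. The arm is touching nothing, with wrist force under 1 N.
- **Disagreements:** The two cameras differ by about 3 mm in y on where the hole and pin are, which is about what their calibration allows. I settled the final alignment from the side camera and by feel. The tool tilted about 5° while gripping the rail, with no visible effect.
- **Not checked:** I did not measure the awl, screwdriver, jar and mallet again at the end. No contact with them showed in the force readings.

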